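# Set the packed tins out for pouring, deepest at the jug

### The job

Set the four packed tins out for pouring: stand one upright in each jar lid on the board, in order of height, the tallest in the lid nearest the enamel jug and on down to the shortest in the lid farthest from it, because the deep ones need the hottest wax. Every tin must stand flat on the floor of its lid, inside the rim; tip none over, and leave the jug and the wax block where they are.

Things in the scene. Friction and masses are not known exactly. Their poses are not given: they have to be found in the camera images.
- tin_96: loose round food tin, bright bare metal with rings of ribs, packed with rolled brown card; 54 mm across and 96 mm high to its rim (the deepest of the four), a card wick stands 12 mm above the rim at the middle; 60 to 260 g; origin at the centre of its underside, z up; starts upright on the table (z = 0)
- tin_77: loose round food tin, dark grey, smooth wall, packed with rolled brown card; 54 mm across and 77 mm high to its rim (second deepest), a card wick stands 12 mm above the rim at the middle; 60 to 260 g; origin at the centre of its underside, z up; starts upright on the table (z = 0)
- tin_60: loose round food tin, with a plain blue paper sleeve, packed with rolled brown card; 54 mm across and 60 mm high to its rim (third deepest), a card wick stands 12 mm above the rim at the middle; 60 to 260 g; origin at the centre of its underside, z up; starts upright on the table (z = 0)
- tin_44: loose round food tin, gold-lacquered, smooth wall, packed with rolled brown card; 54 mm across and 44 mm high to its rim (the shallowest), a card wick stands 12 mm above the rim at the middle; 60 to 260 g; origin at the centre of its underside, z up; starts upright on the table (z = 0)
- lid_gold: gold jar lid, fixed open side up on a board, one of four in a straight row about 95 mm apart (each up to 6 mm off); colours mean nothing; 78 mm across, rim 8 mm high and 2 mm thick, 74 mm clear inside; origin at the centre of its underside (z = 0.012, the board's top), inner floor 2 mm above; the fixed board is 92 x 380 mm, 12 mm thick, under all four
- lid_white: white jar lid, fixed open side up on a board, one of four in a straight row about 95 mm apart (each up to 6 mm off); colours mean nothing; 78 mm across, rim 8 mm high and 2 mm thick, 74 mm clear inside; origin at the centre of its underside (z = 0.012, the board's top), inner floor 2 mm above; the fixed board is 92 x 380 mm, 12 mm thick, under all four
- lid_red: red jar lid, fixed open side up on a board, one of four in a straight row about 95 mm apart (each up to 6 mm off); colours mean nothing; 78 mm across, rim 8 mm high and 2 mm thick, 74 mm clear inside; origin at the centre of its underside (z = 0.012, the board's top), inner floor 2 mm above; the fixed board is 92 x 380 mm, 12 mm thick, under all four
- lid_green: green jar lid, fixed open side up on a board, one of four in a straight row about 95 mm apart (each up to 6 mm off); colours mean nothing; 78 mm across, rim 8 mm high and 2 mm thick, 74 mm clear inside; origin at the centre of its underside (z = 0.012, the board's top), inner floor 2 mm above; the fixed board is 92 x 380 mm, 12 mm thick, under all four
- jug: white enamel pouring jug with dark blue rim and handle, loose, standing on the table off one end of the row, about 110 mm from the nearest lid's centre; 80 mm across, 105 mm high, handle reaches 68 mm from the axis to its -x side; origin at the centre of its underside; stays where it is
- wax_block: loose cream paraffin block 44 x 62 x 28 mm (x, y, z) lying on the table off the other end of the row; origin at the centre of its underside; stays where it is

How it is judged (in metres and radians):
At the end, for the whole second after the job is handed in: each tin stands upright (within 3.5 degrees) and at rest on the floor of a lid, its centre within 12 mm of the lid's; counted from the jug the order of the row is 96, 77, 60, 44 mm tins ((horizontal distance between tin_96 and lid_gold below 0.012 m or horizontal distance between tin_96 and lid_white below 0.012 m or horizontal distance between tin_96 and lid_red below 0.012 m or horizontal distance between tin_96 and lid_green below 0.012 m) and horizontal distance between tin_96 and jug below 0.1575 m and height (world z) of tin_96 between 0.01 and 0.018 m and angle between each of tin_96, tin_77, tin_60, tin_44's own z axis and vertical below 0.06 rad and linear speed of each of tin_96, tin_77, tin_60, tin_44 below 0.02 m/s and (horizontal distance between tin_77 and lid_gold below 0.012 m or horizontal distance between tin_77 and lid_white below 0.012 m or horizontal distance between tin_77 and lid_red below 0.012 m or horizontal distance between tin_77 and lid_green below 0.012 m) and horizontal distance between tin_77 and jug between 0.1575 and 0.2525 m and height (world z) of tin_77 between 0.01 and 0.018 m and (horizontal distance between tin_60 and lid_gold below 0.012 m or horizontal distance between tin_60 and lid_white below 0.012 m or horizontal distance between tin_60 and lid_red below 0.012 m or horizontal distance between tin_60 and lid_green below 0.012 m) and horizontal distance between tin_60 and jug between 0.2525 and 0.3475 m and height (world z) of tin_60 between 0.01 and 0.018 m and (horizontal distance between tin_44 and lid_gold below 0.012 m or horizontal distance between tin_44 and lid_white below 0.012 m or horizontal distance between tin_44 and lid_red below 0.012 m or horizontal distance between tin_44 and lid_green below 0.012 m) and horizontal distance between tin_44 and jug above 0.3475 m and height (world z) of tin_44 between 0.01 and 0.018 m); the robot touches nothing.
It fails at once if a tin is tipped over (leans more than 40 degrees) (angle between any of tin_96, tin_77, tin_60, tin_44's own z axis and vertical above 0.7 rad).
It fails at once if the jug or the wax block is pushed more than 15 mm from its place or tipped (distance of any of jug, wax_block from where it was at the start of the episode above 0.015 m or angle between any of jug, wax_block's own z axis and vertical above 0.4 rad).
It also fails if it takes over 96 s, if anything falls off the work surface, if the arm or the gripper's body presses on something with over 40 N, if the wrist force passes 120 N, or if a joint passes its speed limit or range.

### The arm

A 7-joint arm with a two-finger parallel gripper is mounted at the origin on a cart in front of the work surface, level with it; the furniture and walls round the work are solid. World frame = base frame: x ahead of the robot, y to its left, z up, the work surface at z = 0. Lengths are in m, angles in degrees, forces in N, time in s.
With the tool pointing down it reaches from about 0.425 to 0.875 m from the base axis. Payload 4.7 kg.
Tool frame: the origin (TCP) lies between the finger pads; the fingertips stand 8 mm ahead of it and the grasp point (between the pads) lies 11 mm behind it (env.tip_extent is the distance from the TCP to the fingertips, in m); z points along the fingers, y is the line along which they close (so a half turn about z gives the same grasp; the last joint's range is limited). The gripper opens to 87 mm and grips with 3 to 60 N. Pads are 19 mm wide; open, the fingers measure 117 mm over their backs; the gripper's body (75 mm by 190 mm) begins 51 mm behind the grasp point.
Start: joints at [-65.14, 18.392, -4.016, 83.108, 1.295, 78.541, -3.26], TCP at [0.265, 0.594, 0.231] pointing down, gripper open.
Joint ranges: [-163.93, 163.93], [-17.29, 119.83], [-79.2, 71.16], [3.27, 140.29], [-89.18, 269.18], [5.43, 117.66], [-154.24, 154.24]. Speed limits (degrees/s): [147.25, 147.25, 180, 180, 180, 180, 180].

### API

Orientations are given as [roll, pitch, yaw] about the fixed x, y, z axes, in that order (R = Rz(yaw) Ry(pitch) Rx(roll)).
In Python, from cell import sensors, vision, workorder, env gives the robot as it stands.
- The arm moves only by the tool drive_tool, never from a script. Its argument "moves" is a list of rows, each an object of numbers: "x", "y", "z": the shift along the tool's x, y, z in mm; "rx", "ry", "rz": the turn, a rotation vector about the tool's x, y, z in rad; "fingers": the closure, from -1 (fully open) to 1 (shut). In form: [{"x": .., "y": .., "z": .., "rx": .., "ry": .., "rz": .., "fingers": ..}, ...]. A call has 1 to 20 rows; each row is the pose to reach, as a shift and turn from the pose commanded when the call began, along the tool's axes at that moment; what a row does not reach only later rows make up. A row lasts 1/8 s, in which the tool goes at most 62.5 mm and 10.7 degrees, less where a joint would pass 70% of its speed; a pose out of reach is approached as far as the arm can. A call with a gripper value outside its range is refused whole. The fingers move at their own pace and stop on an object; "force" is the grip in N (left out, the last holds). Time passes only in rows, so rows that repeat a pose let the fingers close. It gives the time, the measured TCP pose, the force, the opening and the grip force at its end, in the units of the state.
- sensors.get_obs(): the state, without advancing time (a new reading comes with each control period).
- vision.read_camera(name): name is "side" or "top"; returns a dict with "image" (420x560x3 uint8, red, green, blue), "fx", "fy", "cx", "cy" (pixels), "R" (3x3) and "t" (3): a world point X has camera coordinates R X + t. Camera axes: x right, y down, z forward; pixel columns grow to the right and rows downward; lengths in m; the calibration is good to about 2 mm. A picture is of the moment at which its call begins. There is no depth.
- workorder.sign_off(): hands the job in; it is judged then, once.
The state is a dict: "time_s": time; "qpos": joint angles; "joint_velocities": joint speeds; "effort": joint torques, N m; "tool_pos": TCP position; "tool_rot": TCP orientation; "force": force on the tool from outside, world axes, zero at the start; "wrist_torque": the same for the moment, N m; "grip_width": finger opening in m; "grasp_force": force on a finger pad.
Only numpy, scipy, OpenCV 4.12 (cv2) and the standard library are available. Lean on these libraries where they do the work, as an engineer would, in place of code of your own. Each camera call takes 0.05 s, during which the arm holds its last target. There are 200 camera calls.

## Working session

There is one attempt and no reset: what is moved stays moved. The work goes in short steps, Python scripts to look and compute and a tool call to move; the robot and the scene stay as the last step left them, time stands still between calls to the robot, and variables do not carry over. Pictures are saved under pics/ and viewed, at most 14 in all, crops included, and the job is handed in when it is done.

Besides the shell and the picture viewer there is one more tool, called after ">>>" as name([rows], argument=value, ...), one row to a line, values as JSON. drive_tool: Moves the arm, as the interface text tells. Its arguments: {"type":"object","properties":{"moves":{"type":"array"},"force":{"type":"number"}},"required":["moves"]}

```bash
mkdir -p pics
python3 - <<'E'
from cell import sensors, vision, env
import cv2,pickle
o=sensors.get_obs();print(o['time_s'],o['tool_pos'],o['tool_rot'],o['grip_width'])
d={}
for n in('side','top'):
    c=vision.read_camera(n);d[n]=c;cv2.imwrite(f'pics/{n}0.png',c['image'][:,:,::-1]);print(n,c['fx'],c['cx'],c['cy'],c['R'],c['t'])
pickle.dump(d,open('c0.pkl','wb'))
E
```

```text
0.0 [0.26473969 0.59304163 0.22946091] [-1.79889669e+02  5.44998150e-03  1.55949735e+02] 0.0870579941522262
side 428.44420375451995 281.6563549200768 212.17257726319994 [[ 0.99946519  0.02258282 -0.02365064]
 [-0.00287789 -0.65969475 -0.75152815]
 [-0.03257382  0.75119428 -0.65927695]] [-0.52006512  0.15939727  0.84749419]
top 514.7823942457497 275.3522328435498 208.02000985166904 [[-0.01518444 -0.99985748  0.00737917]
 [-0.98685858  0.01379885 -0.16099609]
 [ 0.16087132 -0.00972684 -0.98692746]] [0.18175721 0.50283068 1.2054759 ]
```

View pics/top0.png

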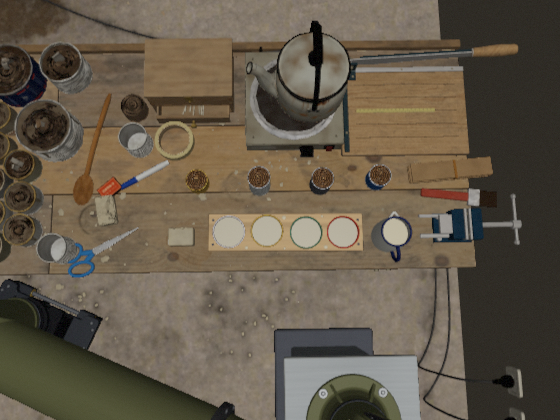

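View pics/side0.png

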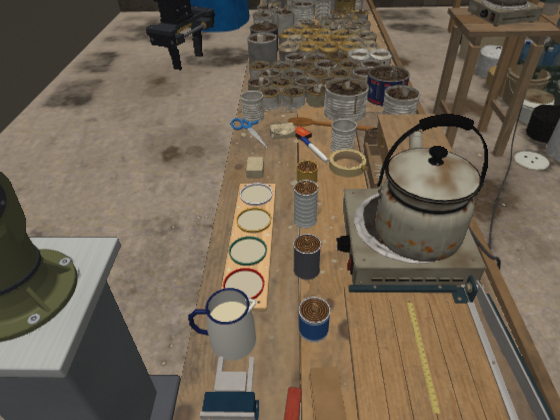

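The top view shows the lids white (229,232), gold (267,231), green (306,233) and red (343,232), with the jug at (395,232), so red is nearest the jug. The tins are gold (197,181), ribbed (259,180), dark (321,180) and blue (378,177). The side view agrees with this. Next I'll zoom in to measure.

Run:
```python
import cv2,pickle
d=pickle.load(open('c0.pkl','rb'))
t=d['top']['image'][155:260,160:420,::-1]; cv2.imwrite('pics/t1.png',cv2.resize(t,None,fx=3,fy=3,interpolation=2))
s=d['side']['image'][145:345,180:340,::-1]; cv2.imwrite('pics/s1.png',cv2.resize(s,None,fx=3,fy=3,interpolation=2))
```

```text
(no output)
```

View pics/t1.png

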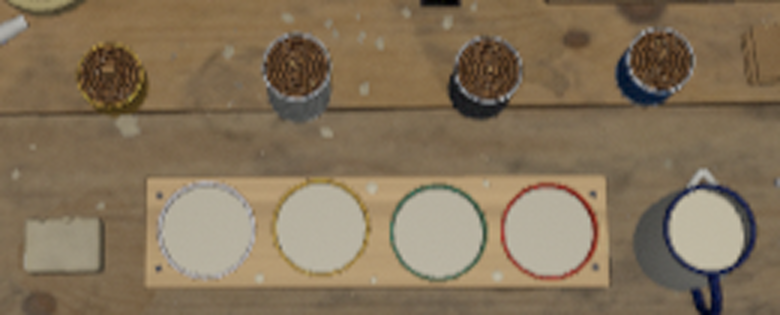

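View pics/s1.png

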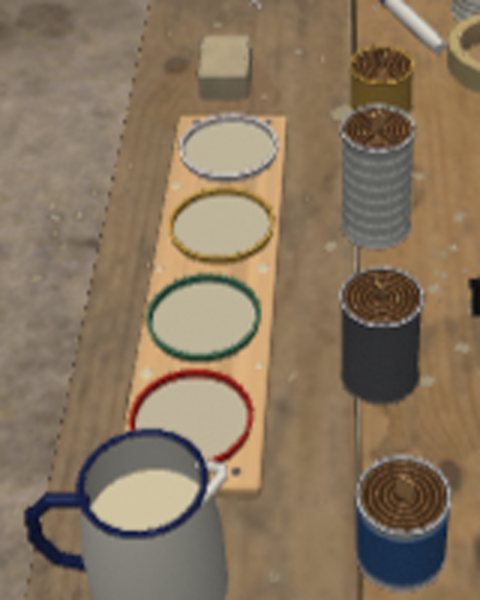

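The crops give the rim centres. In the top crop the tins are at (111,75), (297,67), (488,71) and (661,60), and the lids at (206,230), (321,228), (438,233) and (549,232). In the side crop the tins are at (382,68), (378,129), (382,297) and (404,496), and the lids at (228,147), (221,225), (204,316) and about (192,418). I'll triangulate these.

```bash
cat > h.py <<'E'
import numpy as np,pickle
d=pickle.load(open('c0.pkl','rb'))
def proj(c,X):
    p=c['R']@X+c['t'];return np.array([c['fx']*p[0]/p[2]+c['cx'],c['fy']*p[1]/p[2]+c['cy']])
def ray(c,u):
    r=c['R'].T@np.array([(u[0]-c['cx'])/c['fx'],(u[1]-c['cy'])/c['fy'],1]);return -c['R'].T@c['t'],r
def atz(c,u,z):
    o,r=ray(c,u);return o+r*(z-o[2])/r[2]
def tri(ut,us):
    from scipy.optimize import least_squares
    f=lambda X:np.r_[proj(d['top'],X)-ut,proj(d['side'],X)-us]
    s=least_squares(f,[.5,0,.05]);return s.x,np.abs(s.fun).max()
E
python3 - <<'E'
from h import *
np.set_printoptions(precision=4,suppress=True)
T=lambda p:(np.array(p)+.5)/3-.5+[160,155]
S=lambda p:(np.array(p)+.5)/3-.5+[180,145]
for n,a,b,z in [('t44',(111,75),(382,68),.044),('t96',(297,67),(378,129),.096),('t77',(488,71),(382,297),.077),('t60',(661,60),(404,496),.06),('white',(206,230),(228,147),.02),('gold',(321,228),(221,225),.02),('green',(438,233),(204,316),.02),('red',(549,232),(192,418),.02),('jug',(708,230),(143,483),.105)]:
    print(n,*tri(T(a),S(b)),'top',atz(d['top'],T(a),z)[:2],'side',atz(d['side'],S(b),z)[:2])
E
```

```text
t44 [0.5775 0.3652 0.0396] 0.3006768607671688 top [0.5773 0.3646] side [0.5766 0.3586]
t96 [0.5701 0.2127 0.0939] 0.20472825072340584 top [0.5701 0.2127] side [0.5696 0.2098]
t77 [0.5696 0.0621 0.0746] 0.016501926866254735 top [0.5692 0.0623] side [0.5695 0.0597]
t60 [ 0.5797 -0.0794  0.0577] 0.3611290546985799 top [ 0.5801 -0.0788] side [ 0.5792 -0.0812]
white [0.4521 0.2898 0.0161] 0.4302899191734184 top [0.4527 0.2898] side [0.4517 0.2845]
gold [0.4528 0.1961 0.0158] 0.290051194537682 top [0.453  0.1963] side [0.4528 0.1913]
green [0.4475 0.1008 0.0166] 0.16862198229782166 top [0.4475 0.1011] side [0.4477 0.0974]
red [0.4471 0.0101 0.0165] 0.1354016140561498 top [0.4471 0.0107] side [0.4475 0.0072]
jug [ 0.4373 -0.1004  0.0973] 0.33154235221530826 top [ 0.4372 -0.0983] side [ 0.4384 -0.1062]
```

Triangulated heights match the stated ones. I'll place shortest first with tool yaw 180, so the fingers close along world y and the gripper body clears taller neighbours. First move is above tin_44.

>>> drive_tool([
  {"x": -190,"y": -41,"z": 10,"rz": -0.2,"fingers": -1},
  {"x": -378,"y": -82,"z": 60,"rz": -0.42,"fingers": -1},
  {"x": -378,"y": -82,"z": 60,"rz": -0.42,"fingers": -1},
  {"x": -378,"y": -82,"z": 60,"rz": -0.42,"fingers": -1},
  {"x": -378,"y": -82,"z": 60,"rz": -0.42,"fingers": -1},
  {"x": -378,"y": -82,"z": 60,"rz": -0.42,"fingers": -1},
  {"x": -378,"y": -82,"z": 60,"rz": -0.42,"fingers": -1},
  {"x": -378,"y": -82,"z": 60,"rz": -0.42,"fingers": -1},
  {"x": -378,"y": -82,"z": 60,"rz": -0.42,"fingers": -1},
  {"x": -378,"y": -82,"z": 60,"rz": -0.42,"fingers": -1},
  {"x": -378,"y": -82,"z": 60,"rz": -0.42,"fingers": -1},
  {"x": -378,"y": -82,"z": 60,"rz": -0.42,"fingers": -1},
], force=15)

```text
invalid input at $.moves[0]: expected keys x, y, z, rx, ry, rz, fingers
```

>>> drive_tool([
  {"x": -190,"y": -41,"z": 10,"rx": 0,"ry": 0,"rz": -0.2,"fingers": -1},
  {"x": -378,"y": -82,"z": 60,"rx": 0,"ry": 0,"rz": -0.42,"fingers": -1},
  {"x": -378,"y": -82,"z": 60,"rx": 0,"ry": 0,"rz": -0.42,"fingers": -1},
  {"x": -378,"y": -82,"z": 60,"rx": 0,"ry": 0,"rz": -0.42,"fingers": -1},
  {"x": -378,"y": -82,"z": 60,"rx": 0,"ry": 0,"rz": -0.42,"fingers": -1},
  {"x": -378,"y": -82,"z": 60,"rx": 0,"ry": 0,"rz": -0.42,"fingers": -1},
  {"x": -378,"y": -82,"z": 60,"rx": 0,"ry": 0,"rz": -0.42,"fingers": -1},
  {"x": -378,"y": -82,"z": 60,"rx": 0,"ry": 0,"rz": -0.42,"fingers": -1},
  {"x": -378,"y": -82,"z": 60,"rx": 0,"ry": 0,"rz": -0.42,"fingers": -1},
  {"x": -378,"y": -82,"z": 60,"rx": 0,"ry": 0,"rz": -0.42,"fingers": -1},
  {"x": -378,"y": -82,"z": 60,"rx": 0,"ry": 0,"rz": -0.42,"fingers": -1},
  {"x": -378,"y": -82,"z": 60,"rx": 0,"ry": 0,"rz": -0.42,"fingers": -1},
], force=15)

```text
time_s: 1.6
tool_pos: [0.5763, 0.3653, 0.1709]
tool_rot: [180.0, 0.0, -179.9]
force: [0.7, -0.6, -0.2]
grip_width: 0.087
grasp_force: 0.0
```

>>> drive_tool([
  {"x": -1,"y": -1,"z": 50,"rx": 0,"ry": 0,"rz": 0,"fingers": -1},
  {"x": -1,"y": -1,"z": 90,"rx": 0,"ry": 0,"rz": 0,"fingers": -1},
  {"x": -1,"y": -1,"z": 120,"rx": 0,"ry": 0,"rz": 0,"fingers": -1},
  {"x": -1,"y": -1,"z": 140,"rx": 0,"ry": 0,"rz": 0,"fingers": -1},
  {"x": -1,"y": -1,"z": 147,"rx": 0,"ry": 0,"rz": 0,"fingers": -1},
  {"x": -1,"y": -1,"z": 147,"rx": 0,"ry": 0,"rz": 0,"fingers": -1},
  {"x": -1,"y": -1,"z": 147,"rx": 0,"ry": 0,"rz": 0,"fingers": -1},
  {"x": -1,"y": -1,"z": 147,"rx": 0,"ry": 0,"rz": 0,"fingers": 0},
  {"x": -1,"y": -1,"z": 147,"rx": 0,"ry": 0,"rz": 0,"fingers": 0.6},
  {"x": -1,"y": -1,"z": 147,"rx": 0,"ry": 0,"rz": 0,"fingers": 0.6},
  {"x": -1,"y": -1,"z": 147,"rx": 0,"ry": 0,"rz": 0,"fingers": 0.6},
  {"x": -1,"y": -1,"z": 147,"rx": 0,"ry": 0,"rz": 0,"fingers": 0.6},
  {"x": -1,"y": -1,"z": 147,"rx": 0,"ry": 0,"rz": 0,"fingers": 0.6},
  {"x": -1,"y": -1,"z": 147,"rx": 0,"ry": 0,"rz": 0,"fingers": 0.6},
], force=15)

```text
time_s: 3.35
tool_pos: [0.5777, 0.3638, 0.0237]
tool_rot: [180.0, 0.0, -180.0]
force: [-0.2, 0.4, 0.5]
grip_width: 0.0535
grasp_force: 15.0
```

>>> drive_tool([
  {"x": 0,"y": 0,"z": -30,"rx": 0,"ry": 0,"rz": 0,"fingers": 0.6},
  {"x": 0,"y": 0,"z": -70,"rx": 0,"ry": 0,"rz": 0,"fingers": 0.6},
  {"x": 30,"y": -18,"z": -80,"rx": 0,"ry": 0,"rz": 0,"fingers": 0.6},
  {"x": 65,"y": -39,"z": -80,"rx": 0,"ry": 0,"rz": 0,"fingers": 0.6},
  {"x": 100,"y": -60,"z": -80,"rx": 0,"ry": 0,"rz": 0,"fingers": 0.6},
  {"x": 125,"y": -75,"z": -80,"rx": 0,"ry": 0,"rz": 0,"fingers": 0.6},
  {"x": 125,"y": -75,"z": -80,"rx": 0,"ry": 0,"rz": 0,"fingers": 0.6},
  {"x": 125,"y": -75,"z": -80,"rx": 0,"ry": 0,"rz": 0,"fingers": 0.6},
  {"x": 125,"y": -75,"z": -50,"rx": 0,"ry": 0,"rz": 0,"fingers": 0.6},
  {"x": 125,"y": -75,"z": -40,"rx": 0,"ry": 0,"rz": 0,"fingers": 0.6},
  {"x": 125,"y": -75,"z": -40,"rx": 0,"ry": 0,"rz": 0,"fingers": 0.6},
])

```text
time_s: 4.72
tool_pos: [0.4526, 0.2884, 0.0628]
tool_rot: [-179.9, -0.1, -180.0]
force: [-1.0, -0.0, -0.8]
grip_width: 0.0536
grasp_force: 15.0
```

Run:
```python
from cell import sensors, vision
import cv2,numpy as np
t=vision.read_camera('top')['image'][155:260,160:420,::-1]
s=vision.read_camera('side')['image'][120:270,180:340,::-1]
t=cv2.resize(t,None,fx=2,fy=2,interpolation=2);s=cv2.resize(s,None,fx=2.5,fy=2.5,interpolation=2)
im=np.zeros((t.shape[0]+s.shape[0],max(t.shape[1],s.shape[1]),3),np.uint8);im[:t.shape[0],:t.shape[1]]=t;im[t.shape[0]:,:s.shape[1]]=s
cv2.imwrite('pics/p1.png',im)
```

```text
(no output)
```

View pics/p1.png

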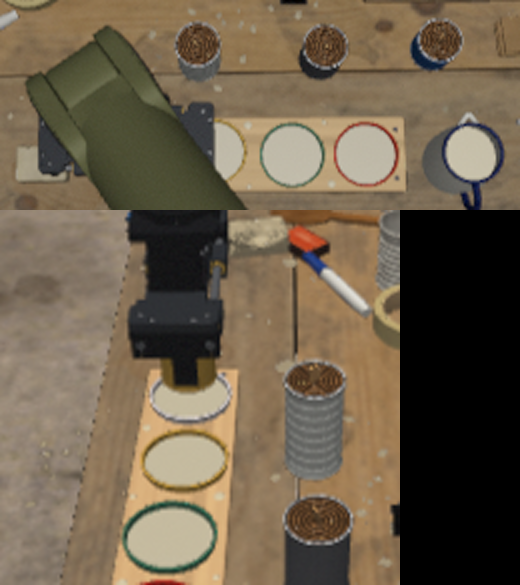

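The top part shows the gripper over the white lid. In the side part the tin, at about (188,375), sits over the lid centre, at about (190,395). I'll lower it now.

>>> drive_tool([
  {"x": 0,"y": 0,"z": 12,"rx": 0,"ry": 0,"rz": 0,"fingers": 0.6},
  {"x": 0,"y": 0,"z": 20,"rx": 0,"ry": 0,"rz": 0,"fingers": 0.6},
  {"x": 0,"y": 0,"z": 24,"rx": 0,"ry": 0,"rz": 0,"fingers": 0.6},
  {"x": 0,"y": 0,"z": 25,"rx": 0,"ry": 0,"rz": 0,"fingers": 0.6},
  {"x": 0,"y": 0,"z": 25,"rx": 0,"ry": 0,"rz": 0,"fingers": 0.6},
])

```text
time_s: 5.45
tool_pos: [0.4529, 0.2887, 0.0387]
tool_rot: [180.0, 0.0, -180.0]
force: [0.0, -0.5, -1.8]
grip_width: 0.0533
grasp_force: 15.0
```

>>> drive_tool([
  {"x": 0,"y": 0,"z": 1,"rx": 0,"ry": 0,"rz": 0,"fingers": 0.6},
  {"x": 0,"y": 0,"z": 1,"rx": 0,"ry": 0,"rz": 0,"fingers": 0.6},
  {"x": 0,"y": 0,"z": 1,"rx": 0,"ry": 0,"rz": 0,"fingers": -0.5},
  {"x": 0,"y": 0,"z": 1,"rx": 0,"ry": 0,"rz": 0,"fingers": -0.5},
  {"x": 0,"y": 0,"z": 1,"rx": 0,"ry": 0,"rz": 0,"fingers": -0.5},
  {"x": 0,"y": 0,"z": -30,"rx": 0,"ry": 0,"rz": 0,"fingers": -0.5},
  {"x": 0,"y": 0,"z": -80,"rx": 0,"ry": 0,"rz": 0,"fingers": -0.5},
  {"x": 0,"y": 0,"z": -135,"rx": 0,"ry": 0,"rz": 0,"fingers": -0.5},
  {"x": 0,"y": 0,"z": -190,"rx": 0,"ry": 0,"rz": 0,"fingers": -0.5},
  {"x": 0,"y": 0,"z": -190,"rx": 0,"ry": 0,"rz": 0,"fingers": -0.5},
])

```text
time_s: 6.7
tool_pos: [0.4552, 0.2903, 0.2341]
tool_rot: [179.7, 0.5, -180.0]
force: [-0.0, -0.0, -0.5]
grip_width: 0.0652
grasp_force: 0.0
```

>>> drive_tool([
  {"x": -20,"y": -55,"z": 0,"rx": 0,"ry": 0,"rz": 0,"fingers": -1},
  {"x": -60,"y": -170,"z": 0,"rx": 0,"ry": 0,"rz": 0,"fingers": -1},
  {"x": -127,"y": -368,"z": 0,"rx": 0,"ry": 0,"rz": 0,"fingers": -1},
  {"x": -127,"y": -368,"z": 0,"rx": 0,"ry": 0,"rz": 0,"fingers": -1},
  {"x": -127,"y": -368,"z": 0,"rx": 0,"ry": 0,"rz": 0,"fingers": -1},
  {"x": -127,"y": -368,"z": 0,"rx": 0,"ry": 0,"rz": 0,"fingers": -1},
  {"x": -127,"y": -368,"z": 0,"rx": 0,"ry": 0,"rz": 0,"fingers": -1},
  {"x": -127,"y": -368,"z": 0,"rx": 0,"ry": 0,"rz": 0,"fingers": -1},
  {"x": -127,"y": -368,"z": 50,"rx": 0,"ry": 0,"rz": 0,"fingers": -1},
  {"x": -127,"y": -368,"z": 90,"rx": 0,"ry": 0,"rz": 0,"fingers": -1},
  {"x": -127,"y": -368,"z": 90,"rx": 0,"ry": 0,"rz": 0,"fingers": -1},
  {"x": -127,"y": -368,"z": 90,"rx": 0,"ry": 0,"rz": 0,"fingers": -1},
])

```text
time_s: 8.2
tool_pos: [0.5807, -0.0778, 0.1401]
tool_rot: [180.0, 0.1, -179.9]
force: [0.4, 0.5, 0.6]
grip_width: 0.087
grasp_force: 0.0
```

Run:
```python
from cell import sensors, vision
import cv2,numpy as np
t=vision.read_camera('top')['image'][155:260,160:420,::-1]
s=vision.read_camera('side')['image'][145:345,180:340,::-1]
t=cv2.resize(t,None,fx=2,fy=2,interpolation=2);s=cv2.resize(s,None,fx=1.9,fy=1.9,interpolation=2)
im=np.zeros((t.shape[0]+s.shape[0],max(t.shape[1],s.shape[1]),3),np.uint8);im[:t.shape[0],:t.shape[1]]=t;im[t.shape[0]:,:s.shape[1]]=s
cv2.imwrite('pics/p2.png',im)
```

```text
(no output)
```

View pics/p2.png

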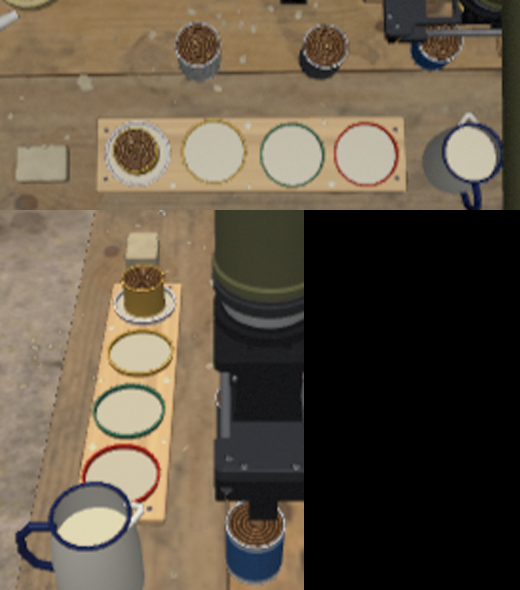

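The 44 tin stands in the white lid, seen at (136,152) in the top part. The gripper is over the blue tin with a finger on each side of it. Continuing with the 60 mm tin.

>>> drive_tool([
  {"x": 0,"y": -1,"z": 40,"rx": 0,"ry": 0,"rz": 0,"fingers": -1},
  {"x": 0,"y": -1,"z": 75,"rx": 0,"ry": 0,"rz": 0,"fingers": -1},
  {"x": 0,"y": -1,"z": 98,"rx": 0,"ry": 0,"rz": 0,"fingers": -1},
  {"x": 0,"y": -1,"z": 106,"rx": 0,"ry": 0,"rz": 0,"fingers": -1},
  {"x": 0,"y": -1,"z": 106,"rx": 0,"ry": 0,"rz": 0,"fingers": -1},
  {"x": 0,"y": -1,"z": 106,"rx": 0,"ry": 0,"rz": 0,"fingers": 0},
  {"x": 0,"y": -1,"z": 106,"rx": 0,"ry": 0,"rz": 0,"fingers": 0.6},
  {"x": 0,"y": -1,"z": 106,"rx": 0,"ry": 0,"rz": 0,"fingers": 0.6},
  {"x": 0,"y": -1,"z": 106,"rx": 0,"ry": 0,"rz": 0,"fingers": 0.6},
  {"x": 0,"y": -1,"z": 106,"rx": 0,"ry": 0,"rz": 0,"fingers": 0.6},
  {"x": 0,"y": -1,"z": 106,"rx": 0,"ry": 0,"rz": 0,"fingers": 0.6},
  {"x": 0,"y": -1,"z": 106,"rx": 0,"ry": 0,"rz": 0,"fingers": 0.6},
])

```text
time_s: 9.8
tool_pos: [0.58, -0.0802, 0.0328]
tool_rot: [180.0, 0.0, -180.0]
force: [-1.6, 0.6, 2.6]
grip_width: 0.054
grasp_force: 15.0
```

>>> drive_tool([
  {"x": 0,"y": 0,"z": -40,"rx": 0,"ry": 0,"rz": 0,"fingers": 0.6},
  {"x": 0,"y": 0,"z": -95,"rx": 0,"ry": 0,"rz": 0,"fingers": 0.6},
  {"x": 0,"y": 0,"z": -145,"rx": 0,"ry": 0,"rz": 0,"fingers": 0.6},
  {"x": 15,"y": 35,"z": -150,"rx": 0,"ry": 0,"rz": 0,"fingers": 0.6},
  {"x": 39,"y": 85,"z": -150,"rx": 0,"ry": 0,"rz": 0,"fingers": 0.6},
  {"x": 64,"y": 140,"z": -150,"rx": 0,"ry": 0,"rz": 0,"fingers": 0.6},
  {"x": 90,"y": 195,"z": -150,"rx": 0,"ry": 0,"rz": 0,"fingers": 0.6},
  {"x": 112,"y": 245,"z": -150,"rx": 0,"ry": 0,"rz": 0,"fingers": 0.6},
  {"x": 127,"y": 276,"z": -150,"rx": 0,"ry": 0,"rz": 0,"fingers": 0.6},
  {"x": 127,"y": 276,"z": -150,"rx": 0,"ry": 0,"rz": 0,"fingers": 0.6},
  {"x": 127,"y": 276,"z": -150,"rx": 0,"ry": 0,"rz": 0,"fingers": 0.6},
  {"x": 127,"y": 276,"z": -110,"rx": 0,"ry": 0,"rz": 0,"fingers": 0.6},
  {"x": 127,"y": 276,"z": -70,"rx": 0,"ry": 0,"rz": 0,"fingers": 0.6},
  {"x": 127,"y": 276,"z": -35,"rx": 0,"ry": 0,"rz": 0,"fingers": 0.6},
  {"x": 127,"y": 276,"z": -35,"rx": 0,"ry": 0,"rz": 0,"fingers": 0.6},
  {"x": 127,"y": 276,"z": -35,"rx": 0,"ry": 0,"rz": 0,"fingers": 0.6},
])

```text
time_s: 11.8
tool_pos: [0.4541, 0.1951, 0.0688]
tool_rot: [180.0, 0.1, 179.9]
force: [0.1, 0.1, -1.1]
grip_width: 0.0536
grasp_force: 15.0
```

```bash
cat > v.py <<'E'
import sys,cv2,numpy as np
from cell import vision
t=vision.read_camera('top')['image'][155:260,160:420,::-1]
s=vision.read_camera('side')['image'][145:345,180:340,::-1]
t=cv2.resize(t,None,fx=2,fy=2,interpolation=2);s=cv2.resize(s,None,fx=1.9,fy=1.9,interpolation=2)
im=np.zeros((t.shape[0]+s.shape[0],max(t.shape[1],s.shape[1]),3),np.uint8);im[:t.shape[0],:t.shape[1]]=t;im[t.shape[0]:,:s.shape[1]]=s
cv2.imwrite(sys.argv[1],im)
E
python3 v.py pics/p3.png
```

```text
(no output)
```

View pics/p3.png

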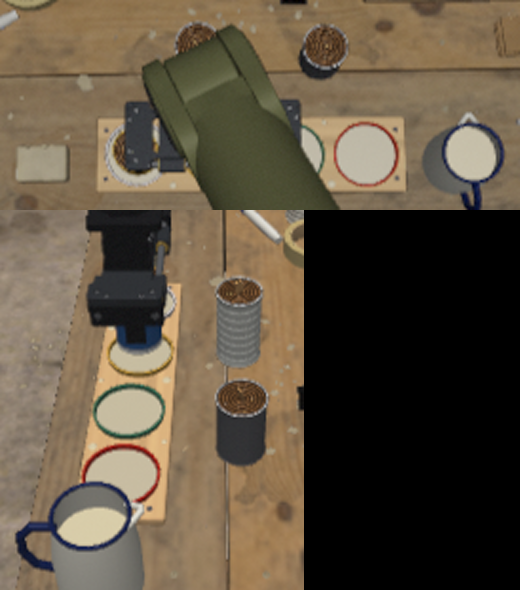

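The blue tin at (139,335) hangs centred over the gold lid at (140,352). I'll lower it, release and retract.

>>> drive_tool([
  {"x": 0,"y": 0,"z": 10,"rx": 0,"ry": 0,"rz": 0,"fingers": 0.6},
  {"x": 0,"y": 0,"z": 17,"rx": 0,"ry": 0,"rz": 0,"fingers": 0.6},
  {"x": 0,"y": 0,"z": 20,"rx": 0,"ry": 0,"rz": 0,"fingers": 0.6},
  {"x": 0,"y": 0,"z": 21,"rx": 0,"ry": 0,"rz": 0,"fingers": 0.6},
  {"x": 0,"y": 0,"z": 21,"rx": 0,"ry": 0,"rz": 0,"fingers": 0.6},
  {"x": 0,"y": 0,"z": 21,"rx": 0,"ry": 0,"rz": 0,"fingers": 0.6},
  {"x": 0,"y": 0,"z": 21,"rx": 0,"ry": 0,"rz": 0,"fingers": -0.45},
  {"x": 0,"y": 0,"z": 21,"rx": 0,"ry": 0,"rz": 0,"fingers": -0.45},
  {"x": 0,"y": 0,"z": 21,"rx": 0,"ry": 0,"rz": 0,"fingers": -0.45},
  {"x": 0,"y": 0,"z": 21,"rx": 0,"ry": 0,"rz": 0,"fingers": -0.45},
  {"x": 0,"y": 0,"z": -10,"rx": 0,"ry": 0,"rz": 0,"fingers": -0.45},
  {"x": 0,"y": 0,"z": -60,"rx": 0,"ry": 0,"rz": 0,"fingers": -0.45},
  {"x": 0,"y": 0,"z": -110,"rx": 0,"ry": 0,"rz": 0,"fingers": -0.45},
  {"x": 0,"y": 0,"z": -160,"rx": 0,"ry": 0,"rz": 0,"fingers": -0.45},
  {"x": 0,"y": 0,"z": -160,"rx": 0,"ry": 0,"rz": 0,"fingers": -0.45},
])

```text
time_s: 13.78
tool_pos: [0.4552, 0.1968, 0.2322]
tool_rot: [179.7, 0.5, -180.0]
force: [-0.9, -1.5, -0.0]
grip_width: 0.0627
grasp_force: 0.0
```

>>> drive_tool([
  {"x": -35,"y": -40,"z": 0,"rx": 0,"ry": 0,"rz": 0,"fingers": -1},
  {"x": -75,"y": -86,"z": 0,"rx": 0,"ry": 0,"rz": 0,"fingers": -1},
  {"x": -116,"y": -133,"z": 0,"rx": 0,"ry": 0,"rz": 0,"fingers": -1},
  {"x": -116,"y": -133,"z": 0,"rx": 0,"ry": 0,"rz": 0,"fingers": -1},
  {"x": -116,"y": -133,"z": 40,"rx": 0,"ry": 0,"rz": 0,"fingers": -1},
  {"x": -116,"y": -133,"z": 80,"rx": 0,"ry": 0,"rz": 0,"fingers": -1},
  {"x": -116,"y": -133,"z": 80,"rx": 0,"ry": 0,"rz": 0,"fingers": -1},
  {"x": -116,"y": -133,"z": 80,"rx": 0,"ry": 0,"rz": 0,"fingers": -1},
])

```text
time_s: 14.78
tool_pos: [0.5692, 0.0633, 0.1486]
tool_rot: [180.0, 0.1, -179.9]
force: [0.6, -0.8, 0.6]
grip_width: 0.0869
grasp_force: 0.0
```

```bash
python3 v.py pics/p4.png
```

```text
(no output)
```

View pics/p4.png

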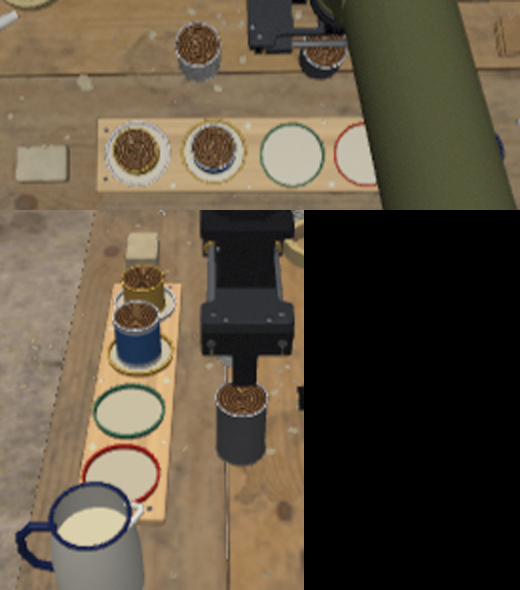

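The blue tin stands in the gold lid at (214,150), and the gripper is lined up over the dark tin at (241,400). Next is to descend and grip.

>>> drive_tool([
  {"x": 0,"y": -1,"z": 40,"rx": 0,"ry": 0,"rz": 0,"fingers": -1},
  {"x": 0,"y": -1,"z": 75,"rx": 0,"ry": 0,"rz": 0,"fingers": -1},
  {"x": 0,"y": -1,"z": 94,"rx": 0,"ry": 0,"rz": 0,"fingers": -1},
  {"x": 0,"y": -1,"z": 99,"rx": 0,"ry": 0,"rz": 0,"fingers": -1},
  {"x": 0,"y": -1,"z": 99,"rx": 0,"ry": 0,"rz": 0,"fingers": -1},
  {"x": 0,"y": -1,"z": 99,"rx": 0,"ry": 0,"rz": 0,"fingers": 0},
  {"x": 0,"y": -1,"z": 99,"rx": 0,"ry": 0,"rz": 0,"fingers": 0.6},
  {"x": 0,"y": -1,"z": 99,"rx": 0,"ry": 0,"rz": 0,"fingers": 0.6},
  {"x": 0,"y": -1,"z": 99,"rx": 0,"ry": 0,"rz": 0,"fingers": 0.6},
  {"x": 0,"y": -1,"z": 99,"rx": 0,"ry": 0,"rz": 0,"fingers": 0.6},
  {"x": 0,"y": -1,"z": 99,"rx": 0,"ry": 0,"rz": 0,"fingers": 0.6},
  {"x": 0,"y": -1,"z": 99,"rx": 0,"ry": 0,"rz": 0,"fingers": 0.6},
])

```text
time_s: 16.38
tool_pos: [0.5689, 0.0616, 0.0487]
tool_rot: [180.0, 0.0, -180.0]
force: [-0.6, -0.5, 2.5]
grip_width: 0.0536
grasp_force: 15.0
```

>>> drive_tool([
  {"x": 0,"y": 0,"z": -35,"rx": 0,"ry": 0,"rz": 0,"fingers": 0.6},
  {"x": 0,"y": 0,"z": -75,"rx": 0,"ry": 0,"rz": 0,"fingers": 0.6},
  {"x": 20,"y": 6,"z": -90,"rx": 0,"ry": 0,"rz": 0,"fingers": 0.6},
  {"x": 60,"y": 19,"z": -90,"rx": 0,"ry": 0,"rz": 0,"fingers": 0.6},
  {"x": 100,"y": 32,"z": -90,"rx": 0,"ry": 0,"rz": 0,"fingers": 0.6},
  {"x": 121,"y": 39,"z": -90,"rx": 0,"ry": 0,"rz": 0,"fingers": 0.6},
  {"x": 121,"y": 39,"z": -90,"rx": 0,"ry": 0,"rz": 0,"fingers": 0.6},
  {"x": 121,"y": 39,"z": -60,"rx": 0,"ry": 0,"rz": 0,"fingers": 0.6},
  {"x": 121,"y": 39,"z": -35,"rx": 0,"ry": 0,"rz": 0,"fingers": 0.6},
  {"x": 121,"y": 39,"z": -35,"rx": 0,"ry": 0,"rz": 0,"fingers": 0.6},
  {"x": 121,"y": 39,"z": -35,"rx": 0,"ry": 0,"rz": 0,"fingers": 0.6},
])

```text
time_s: 17.75
tool_pos: [0.4489, 0.1004, 0.0843]
tool_rot: [180.0, 0.1, 180.0]
force: [-0.3, 0.4, -1.9]
grip_width: 0.0541
grasp_force: 15.0
```

```bash
python3 v.py pics/p5.png
```

```text
(no output)
```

View pics/p5.png

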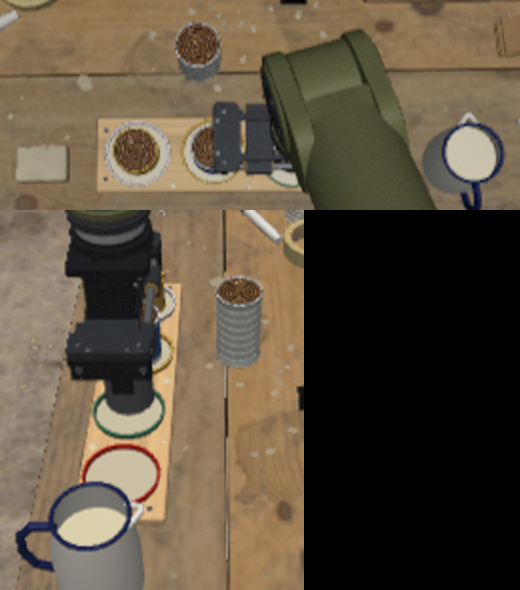

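The dark tin at (130,395) is centred over the green lid at (129,410). I'll lower it, release and retract.

>>> drive_tool([
  {"x": 0,"y": 0,"z": 10,"rx": 0,"ry": 0,"rz": 0,"fingers": 0.6},
  {"x": 0,"y": 0,"z": 17,"rx": 0,"ry": 0,"rz": 0,"fingers": 0.6},
  {"x": 0,"y": 0,"z": 20,"rx": 0,"ry": 0,"rz": 0,"fingers": 0.6},
  {"x": 0,"y": 0,"z": 21,"rx": 0,"ry": 0,"rz": 0,"fingers": 0.6},
  {"x": 0,"y": 0,"z": 21,"rx": 0,"ry": 0,"rz": 0,"fingers": 0.6},
  {"x": 0,"y": 0,"z": 21,"rx": 0,"ry": 0,"rz": 0,"fingers": 0.6},
  {"x": 0,"y": 0,"z": 21,"rx": 0,"ry": 0,"rz": 0,"fingers": -0.45},
  {"x": 0,"y": 0,"z": 21,"rx": 0,"ry": 0,"rz": 0,"fingers": -0.45},
  {"x": 0,"y": 0,"z": 21,"rx": 0,"ry": 0,"rz": 0,"fingers": -0.45},
  {"x": 0,"y": 0,"z": 21,"rx": 0,"ry": 0,"rz": 0,"fingers": -0.45},
  {"x": 0,"y": 0,"z": -10,"rx": 0,"ry": 0,"rz": 0,"fingers": -0.45},
  {"x": 0,"y": 0,"z": -60,"rx": 0,"ry": 0,"rz": 0,"fingers": -0.45},
  {"x": 0,"y": 0,"z": -110,"rx": 0,"ry": 0,"rz": 0,"fingers": -0.45},
  {"x": 0,"y": 0,"z": -150,"rx": 0,"ry": 0,"rz": 0,"fingers": -0.45},
  {"x": 0,"y": 0,"z": -150,"rx": 0,"ry": 0,"rz": 0,"fingers": -0.45},
])

```text
time_s: 19.73
tool_pos: [0.4499, 0.1012, 0.2371]
tool_rot: [179.8, 0.4, -180.0]
force: [0.2, -0.5, -0.1]
grip_width: 0.0634
grasp_force: 0.0
```

>>> drive_tool([
  {"x": -35,"y": 32,"z": 0,"rx": 0,"ry": 0,"rz": 0,"fingers": -1},
  {"x": -75,"y": 69,"z": 0,"rx": 0,"ry": 0,"rz": 0,"fingers": -1},
  {"x": -122,"y": 112,"z": 0,"rx": 0,"ry": 0,"rz": 0,"fingers": -1},
  {"x": -122,"y": 112,"z": 0,"rx": 0,"ry": 0,"rz": 0,"fingers": -1},
  {"x": -122,"y": 112,"z": 40,"rx": 0,"ry": 0,"rz": 0,"fingers": -1},
  {"x": -122,"y": 112,"z": 70,"rx": 0,"ry": 0,"rz": 0,"fingers": -1},
  {"x": -122,"y": 112,"z": 70,"rx": 0,"ry": 0,"rz": 0,"fingers": -1},
  {"x": -122,"y": 112,"z": 70,"rx": 0,"ry": 0,"rz": 0,"fingers": -1},
])

```text
time_s: 20.72
tool_pos: [0.57, 0.2123, 0.1647]
tool_rot: [180.0, 0.1, 180.0]
force: [0.6, 0.4, 1.4]
grip_width: 0.0871
grasp_force: 0.0
```

```bash
python3 v.py pics/p6.png
```

```text
(no output)
```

View pics/p6.png

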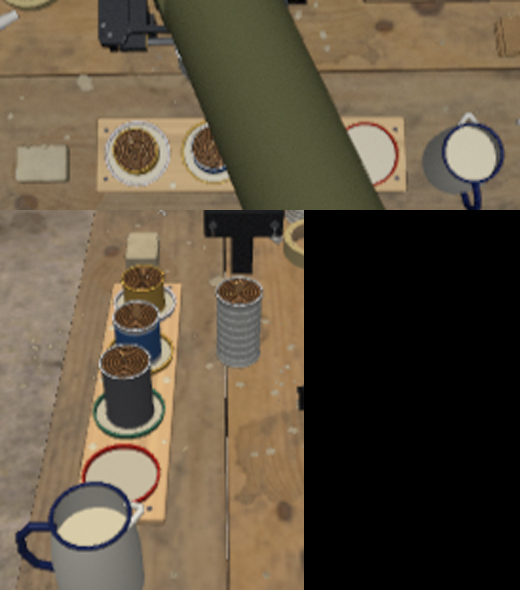

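The dark tin stands in the green lid at (128,400), and the gripper at (240,250) is lined up over the ribbed tin at (240,292).

>>> drive_tool([
  {"x": 0,"y": 0,"z": 40,"rx": 0,"ry": 0,"rz": 0,"fingers": -1},
  {"x": 0,"y": 0,"z": 75,"rx": 0,"ry": 0,"rz": 0,"fingers": -1},
  {"x": 0,"y": 0,"z": 95,"rx": 0,"ry": 0,"rz": 0,"fingers": -1},
  {"x": 0,"y": 0,"z": 100,"rx": 0,"ry": 0,"rz": 0,"fingers": -1},
  {"x": 0,"y": 0,"z": 100,"rx": 0,"ry": 0,"rz": 0,"fingers": -1},
  {"x": 0,"y": 0,"z": 100,"rx": 0,"ry": 0,"rz": 0,"fingers": 0},
  {"x": 0,"y": 0,"z": 100,"rx": 0,"ry": 0,"rz": 0,"fingers": 0.6},
  {"x": 0,"y": 0,"z": 100,"rx": 0,"ry": 0,"rz": 0,"fingers": 0.6},
  {"x": 0,"y": 0,"z": 100,"rx": 0,"ry": 0,"rz": 0,"fingers": 0.6},
  {"x": 0,"y": 0,"z": 100,"rx": 0,"ry": 0,"rz": 0,"fingers": 0.6},
  {"x": 0,"y": 0,"z": 100,"rx": 0,"ry": 0,"rz": 0,"fingers": 0.6},
  {"x": 0,"y": 0,"z": 100,"rx": 0,"ry": 0,"rz": 0,"fingers": 0.6},
])

```text
time_s: 22.32
tool_pos: [0.5698, 0.2126, 0.0637]
tool_rot: [180.0, 0.0, -180.0]
force: [0.3, 0.1, 1.3]
grip_width: 0.0537
grasp_force: 15.0
```

>>> drive_tool([
  {"x": 0,"y": 0,"z": -40,"rx": 0,"ry": 0,"rz": 0,"fingers": 0.6},
  {"x": 0,"y": 0,"z": -90,"rx": 0,"ry": 0,"rz": 0,"fingers": 0.6},
  {"x": 0,"y": 0,"z": -135,"rx": 0,"ry": 0,"rz": 0,"fingers": 0.6},
  {"x": 0,"y": -35,"z": -140,"rx": 0,"ry": 0,"rz": 0,"fingers": 0.6},
  {"x": 0,"y": -85,"z": -140,"rx": 0,"ry": 0,"rz": 0,"fingers": 0.6},
  {"x": 10,"y": -135,"z": -140,"rx": 0,"ry": 0,"rz": 0,"fingers": 0.6},
  {"x": 35,"y": -175,"z": -140,"rx": 0,"ry": 0,"rz": 0,"fingers": 0.6},
  {"x": 70,"y": -202,"z": -140,"rx": 0,"ry": 0,"rz": 0,"fingers": 0.6},
  {"x": 105,"y": -202,"z": -140,"rx": 0,"ry": 0,"rz": 0,"fingers": 0.6},
  {"x": 123,"y": -202,"z": -140,"rx": 0,"ry": 0,"rz": 0,"fingers": 0.6},
  {"x": 123,"y": -202,"z": -140,"rx": 0,"ry": 0,"rz": 0,"fingers": 0.6},
  {"x": 123,"y": -202,"z": -140,"rx": 0,"ry": 0,"rz": 0,"fingers": 0.6},
  {"x": 123,"y": -202,"z": -105,"rx": 0,"ry": 0,"rz": 0,"fingers": 0.6},
  {"x": 123,"y": -202,"z": -65,"rx": 0,"ry": 0,"rz": 0,"fingers": 0.6},
  {"x": 123,"y": -202,"z": -35,"rx": 0,"ry": 0,"rz": 0,"fingers": 0.6},
  {"x": 123,"y": -202,"z": -35,"rx": 0,"ry": 0,"rz": 0,"fingers": 0.6},
  {"x": 123,"y": -202,"z": -35,"rx": 0,"ry": 0,"rz": 0,"fingers": 0.6},
])

```text
time_s: 24.45
tool_pos: [0.4481, 0.0107, 0.0996]
tool_rot: [-180.0, 0.1, -180.0]
force: [0.1, 0.4, -1.5]
grip_width: 0.0537
grasp_force: 15.0
```

```bash
python3 v.py pics/p7.png
```

```text
(no output)
```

View pics/p7.png

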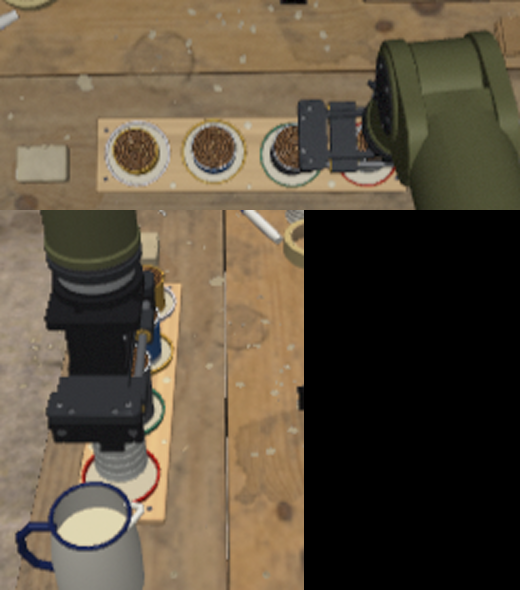

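The ribbed tin at (121,458) is over the red lid at (121,475), clear of the jug. I'll lower it, release and retract.

>>> drive_tool([
  {"x": 0,"y": 0,"z": 10,"rx": 0,"ry": 0,"rz": 0,"fingers": 0.6},
  {"x": 0,"y": 0,"z": 17,"rx": 0,"ry": 0,"rz": 0,"fingers": 0.6},
  {"x": 0,"y": 0,"z": 20,"rx": 0,"ry": 0,"rz": 0,"fingers": 0.6},
  {"x": 0,"y": 0,"z": 21,"rx": 0,"ry": 0,"rz": 0,"fingers": 0.6},
  {"x": 0,"y": 0,"z": 21,"rx": 0,"ry": 0,"rz": 0,"fingers": 0.6},
  {"x": 0,"y": 0,"z": 21,"rx": 0,"ry": 0,"rz": 0,"fingers": 0.6},
  {"x": 0,"y": 0,"z": 21,"rx": 0,"ry": 0,"rz": 0,"fingers": -0.45},
  {"x": 0,"y": 0,"z": 21,"rx": 0,"ry": 0,"rz": 0,"fingers": -0.45},
  {"x": 0,"y": 0,"z": 21,"rx": 0,"ry": 0,"rz": 0,"fingers": -0.45},
  {"x": 0,"y": 0,"z": 21,"rx": 0,"ry": 0,"rz": 0,"fingers": -0.45},
  {"x": 0,"y": 0,"z": -10,"rx": 0,"ry": 0,"rz": 0,"fingers": -0.45},
  {"x": 0,"y": 0,"z": -60,"rx": 0,"ry": 0,"rz": 0,"fingers": -0.45},
  {"x": 0,"y": 0,"z": -110,"rx": 0,"ry": 0,"rz": 0,"fingers": -0.45},
  {"x": 0,"y": 0,"z": -150,"rx": 0,"ry": 0,"rz": 0,"fingers": -0.45},
  {"x": 0,"y": 0,"z": -150,"rx": 0,"ry": 0,"rz": 0,"fingers": -0.45},
  {"x": -50,"y": 0,"z": -150,"rx": 0,"ry": 0,"rz": 0,"fingers": -0.45},
  {"x": -100,"y": 50,"z": -150,"rx": 0,"ry": 0,"rz": 0,"fingers": -0.45},
  {"x": -120,"y": 230,"z": -150,"rx": 0,"ry": 0,"rz": 0,"fingers": -0.45},
  {"x": -120,"y": 330,"z": -150,"rx": 0,"ry": 0,"rz": 0,"fingers": -0.45},
  {"x": -120,"y": 330,"z": -150,"rx": 0,"ry": 0,"rz": 0,"fingers": -0.45},
])

```text
time_s: 27.05
tool_pos: [0.5588, 0.2429, 0.2469]
tool_rot: [-179.9, -0.1, 180.0]
force: [-0.1, -0.4, -0.1]
grip_width: 0.0631
grasp_force: 0.0
```

>>> drive_tool([
  {"x": 0,"y": 0,"z": 0,"rx": 0,"ry": 0,"rz": 0,"fingers": -0.45},
  {"x": 0,"y": 150,"z": 0,"rx": 0,"ry": 0,"rz": 0,"fingers": -0.45},
  {"x": 0,"y": 150,"z": 0,"rx": 0,"ry": 0,"rz": 0,"fingers": -0.45},
  {"x": 0,"y": 150,"z": 0,"rx": 0,"ry": 0,"rz": 0,"fingers": -0.45},
  {"x": 0,"y": 150,"z": 0,"rx": 0,"ry": 0,"rz": 0,"fingers": -0.45},
])

```text
time_s: 27.68
tool_pos: [0.5577, 0.3929, 0.2465]
tool_rot: [-179.9, -0.1, -179.8]
force: [0.4, -0.7, 0.0]
grip_width: 0.0631
grasp_force: 0.0
```

```bash
python3 v.py pics/p8.png
```

```text
(no output)
```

View pics/p8.png

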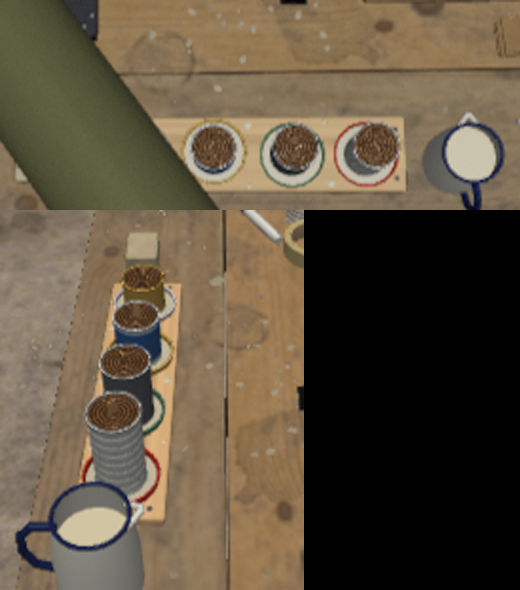

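All four tins appear upright in their lids in the right order, with rims at (214,148), (295,146) and (377,144) in the top part. I'll check these against the projected lid positions before handing in.

Run:
```python
from h import *
for n,p,q,z,l in [('60',(214,148),(136,317),.074,(.453,.1955)),('77',(295,146),(126,363-1),.091,(.4475,.1005)),('96',(377,144),(114,412),.110,(.447,.0102)),('44',(136,151),(144,278),.058,(.4525,.289))]:
    a=(np.array(p)+.5)/2-.5+[160,155]; b=(np.array(q)-[0,210]+.5)/1.9-.5+[180,145]
    print(n,tri(a,b)[0].round(4),atz(d['top'],a,z)[:2].round(4),l)
```

```text
60 [0.4515 0.1956 0.0708] [0.4511 0.1956] (0.453, 0.1955)
77 [0.4498 0.1017 0.088 ] [0.45   0.1021] (0.4475, 0.1005)
96 [0.448  0.0099 0.109 ] [0.4486 0.0102] (0.447, 0.0102)
44 [0.4522 0.2884 0.0562] [0.4508 0.288 ] (0.4525, 0.289)
```

All four are within 3 mm of their lid centres, at the right heights.

```bash
python3 -c "
from cell import workorder
print(workorder.sign_off())"
```

```text
the job is handed in; nothing more can be done
None
```

The job is handed in: the tins stand upright in the lids in order from the jug (96 mm in red, 77 in green, 60 in gold, 44 in white), each measured within about 3 mm of its lid's centre; sign-off returned no verdict.

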